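# Sweep loose tube caps into the discard tray

## Robot

A 6-joint arm with a two-finger parallel gripper is mounted at the origin on the work surface. World frame = base frame: x ahead of the robot, y to its left, z up, the work surface at z = 0. Lengths are in m, angles in rad, forces in N, time in s.
With the tool pointing down it reaches from about 0.375 to 0.975 m from the base axis. Payload 3.8 kg.
Tool frame: the origin (TCP) lies midway between the tips of the shut fingers; the grasp point (between the pads) lies 19 mm behind it; z points along the fingers, y is the line along which they close (so a half turn about z gives the same grasp; the last joint's range is limited). The gripper opens to 85 mm and grips with 20 to 120 N. Pads are 22 mm wide; open, the fingers measure 114 mm over their backs; the gripper's body (76 mm by 85 mm) begins 54 mm behind the grasp point. The pads swing forward as they close: fully open they stand 13 mm farther back than shut.
Start: joints at [-1.323, 0.264, 1.604, -0, 1.274, -0.037], TCP at [0.19, -0.648, 0.231] pointing down, gripper open.
Joint ranges: [-2.63, 2.63], [-0.94, 2.18], [0.31, 2.57], [-1.31, 4.45], [0, 2.66], [-2.55, 2.55]. Speed limits (rad/s): [2.57, 2.57, 3.14, 3.14, 3.14, 3.14].

## Interface

Orientations are given as a rotation vector (axis times angle).
In Python, from workcell import * gives the robot as it stands. The module is installed in compiled form; this text tells all that it offers.
- The arm moves only by the tool apply_moves, never from a script. Its arguments are lists of equal length, an entry for each row: "fingers": the opening, from 0 (shut) to 1 (fully open); "travel": the shift along the tool's x, y, z normalised to -1 to 1, where 1 is 0.05 m, a list of three; "rotation": the turn, a rotation vector about the tool's x, y, z normalised to -1 to 1, where 1 is 6 degrees, a list of three. In form: {"fingers": [fingers, ...], "travel": [[dx, dy, dz], ...], "rotation": [[ax, ay, az], ...]}. A call has 1 to 12 rows; each row shifts and turns the commanded pose from where the row before left it, along the tool's axes as they then stand; what a row does not reach is not made up. A row lasts 1/10 s, in which the tool goes at most 50 mm and 8.59 degrees, less where a joint would pass 70% of its speed; a pose out of reach is approached as far as the arm can. A call with a number of a shift or a turn outside -1 to 1 is refused whole. A call with a gripper value outside its range is refused whole. The fingers move at their own pace and stop on an object; "newtons" is the grip in N (left out, the last holds). Time passes only in rows, so rows that do not move let the fingers close. It gives the time, the measured TCP pose, the force, the opening and the grip force at its end, in the units of the state.
- read_state(): the state, without advancing time (a new reading comes with each control period).
- read_camera(name): name is "scene" or "top"; returns a dict with "image" (480x640x3 uint8, red, green, blue), "fx", "fy", "cx", "cy" (pixels), "extrinsics" (4x4, takes a point from world to camera coordinates). Camera axes: x right, y down, z forward; pixel columns grow to the right and rows downward; lengths in m; the calibration is good to about 2 mm. A picture is of the moment at which its call begins. There is no depth.
- finish_job(): hands the job in; it is judged then, once.
Trained networks look in the newest picture that a camera, given by its name, has taken for a name from the list of things; names that differ only in an ending like _2 or _b are one class to them, and where a whole thing is asked for, a point or a joint stands for the part that bears it (a point fixed in the world has none). Each returns a list of dicts, best first, with "p" (0 to 1); they miss things now and then, are a little off and sometimes report something else, mostly with a low value. They report only what shows in the picture. A call takes as long as a camera call.
- regions_of(camera, name): "mask" (480x640 bool, what is visible of it) and "bbox" ([left, top, width, height] in pixels, round what is visible of it).
- tip_of(camera, name): "location" ([column, row] in pixels: a listed point, or the origin of a listed thing).
The state is a dict: "time": time; "q": joint angles; "joint_vel": joint speeds; "joint_torque": joint torques, N m; "tool_pos": TCP position; "tcp_rot": TCP orientation; "wrist_force": force on the tool from outside, world axes, zero at the start; "torque": the same for the moment, N m; "width": opening from 0.0 (shut) to 1.0 (fully open); "grip_force": force on a finger pad.
Only numpy, scipy, OpenCV 4.12 (cv2) and the standard library are available. Lean on these libraries where they do the work, as an engineer would, in place of code of your own. Each camera call takes 0.05 s, during which the arm holds its last target. There are 200 camera calls.

## Task

Clear the work stand: with the fingertips, sweep the three loose screw caps over its open edge into the low discard tray beside it. Only push the caps along the surface, never lift or carry them, and leave the two vials and the tube rack standing where they are.

Things in the scene. Friction and masses are not known exactly. Their poses are not given: they have to be found in the camera images.
- stand: Raised steel work stand fixed to the bench, 256 mm (its own x) by 240 mm (its own y), flat top 45 mm above the bench. Origin: centre of its underside, at bench height. Rims 10 mm high and 6 mm thick run along its two x edges (at x = +-125 mm); the two y edges (at y = +-120 mm) are open, without a rim. It may stand turned.
- tray: Discard tray: shallow open white box fixed to the bench against one of the stand's two open edges (either one) and turned like the stand; 250 mm (its own x, along that edge) by 140 mm (its own y) by 30 mm high, walls and floor 4 mm. Its rim is 15 mm below the stand's top, its near wall about 5 mm from the stand. Origin: centre of its underside.
- cap_a: Loose round screw cap, 30 mm across and 15 mm high, about 12 g, lying flat with its mouth down on the stand. Origin: centre of its underside, z along its axis. The three caps are alike and lie in three rows about 80 mm apart along the stand's x, so that each can slide straight along the stand's y past the vials.
- cap_b: Loose round screw cap, 30 mm across and 15 mm high, about 12 g, lying flat with its mouth down on the stand. Origin: centre of its underside, z along its axis. The three caps are alike and lie in three rows about 80 mm apart along the stand's x, so that each can slide straight along the stand's y past the vials.
- cap_c: Loose round screw cap, 30 mm across and 15 mm high, about 12 g, lying flat with its mouth down on the stand. Origin: centre of its underside, z along its axis. The three caps are alike and lie in three rows about 80 mm apart along the stand's x, so that each can slide straight along the stand's y past the vials.
- vial_a: Small closed sample vial standing on the stand between two rows of caps, 22 mm across and 50 mm high, about 40 g. It must stay standing in place; a cap or finger passing straight along a cap's row clears it by about 8 mm or more. Origin: centre of its underside, z up.
- vial_b: Small closed sample vial standing on the stand between two rows of caps, 22 mm across and 50 mm high, about 40 g. It must stay standing in place; a cap or finger passing straight along a cap's row clears it by about 8 mm or more. Origin: centre of its underside, z up.
- rack: Loose rack of eight capped tubes on the bench at the stand's other open edge, the one without the tray; 200 mm (its own x) by 66 mm by 80 mm high. To be left alone. Origin: centre of its underside.

How it is judged:
At the end, for the whole second after the job is handed in: All three caps lie at rest within the tray's walls (their origins less than 35 mm above its underside), and the vials and rack stand upright (within 0.2 rad) and within 20 mm of where they started (x of cap_a in the frame of tray between -0.123 and 0.123 m and y of cap_a in the frame of tray between -0.068 and 0.068 m and z of each of cap_a, cap_b, cap_c in the frame of tray below 0.035 m and linear speed of each of cap_a, cap_b, cap_c below 0.02 m/s and x of cap_b in the frame of tray between -0.123 and 0.123 m and y of cap_b in the frame of tray between -0.068 and 0.068 m and x of cap_c in the frame of tray between -0.123 and 0.123 m and y of cap_c in the frame of tray between -0.068 and 0.068 m and distance of each of vial_a, vial_b, rack from where it was at the start of the episode below 0.02 m and angle between each of vial_a, vial_b, rack's own z axis and vertical below 0.2 rad); the robot touches nothing.
It fails at once if the fingers carry a cap out through the air, more than 25 mm past the stand's open edge without letting it drop (((y of cap_a in the frame of stand above 0.145 m or y of cap_a in the frame of stand below -0.145 m) and height (world z) of cap_a above 0.042 m and contact force between the fingers and cap_a above 0.2 N) or ((y of cap_b in the frame of stand above 0.145 m or y of cap_b in the frame of stand below -0.145 m) and height (world z) of cap_b above 0.042 m and contact force between the fingers and cap_b above 0.2 N) or ((y of cap_c in the frame of stand above 0.145 m or y of cap_c in the frame of stand below -0.145 m) and height (world z) of cap_c above 0.042 m and contact force between the fingers and cap_c above 0.2 N)).
It fails at once if a cap is lifted more than 12 mm above the stand's top (height (world z) of any of cap_a, cap_b, cap_c above 0.057 m).
It fails at once if a vial or the rack is moved more than 20 mm or tipped over (distance of any of vial_a, vial_b, rack from where it was at the start of the episode above 0.02 m or angle between any of vial_a, vial_b, rack's own z axis and vertical above 0.35 rad).
It also fails if it takes over 54 s, if anything falls off the work surface, if the arm or the gripper's body presses on something with over 40 N, if the wrist force passes 120 N, or if a joint passes its speed limit or range.

## Working session

There is one attempt and no reset: what is moved stays moved. The work goes in short steps, Python scripts to look and compute and a tool call to move; the robot and the scene stay as the last step left them, time stands still between calls to the robot, and variables do not carry over. Pictures are saved under pics/ and viewed, at most 10 in all, crops included, and the job is handed in when it is done.

Besides the shell and the picture viewer there is one more tool, called after "Request:" by a JSON object that holds its "method" and its "body". apply_moves: Moves the arm, as the interface text tells. Scaled input: -1 to 1 covers 0.05 m each way for a shift and 6 degrees each way for a turn. Its arguments: {"type":"object","properties":{"fingers":{"type":"array","items":{"type":"number"}},"travel":{"type":"array","items":{"type":"array","items":{"type":"number"}}},"rotation":{"type":"array","items":{"type":"array","items":{"type":"number"}}},"newtons":{"type":"number"}},"required":["fingers","travel","rotation"]}

```bash
mkdir -p pics
cat > h.py <<'E'
from workcell import *
import numpy as np, cv2
def P(c): 
    E=np.array(c["extrinsics"]); K=np.array([[c["fx"],0,c["cx"]],[0,c["fy"],c["cy"]],[0,0,1]]); return K,E
def onz(c,uv,z):
    K,E=P(c); R,t=E[:3,:3],E[:3,3]; o=-R.T@t; d=R.T@np.linalg.solve(K,[uv[0],uv[1],1]); return o+d*(z-o[2])/d[2]
def tri(c1,u1,c2,u2):
    p1=P(c1);p2=P(c2); X=cv2.triangulatePoints(p1[0]@p1[1][:3],p2[0]@p2[1][:3],np.array(u1,float),np.array(u2,float)); return (X[:3]/X[3]).ravel()
def save(c,n): cv2.imwrite("pics/"+n,c["image"][:,:,::-1])
E
python3 - <<'E'
from h import *
np.set_printoptions(precision=4,suppress=True)
C={}
for n in("top","scene"):
    C[n]=read_camera(n); save(C[n],n+"0.png")
    K,E=P(C[n]); print(n,-E[:3,:3].T@E[:3,3],K[0,0])
    for o,z in(("stand",0),("tray",0),("cap_a",.045),("vial_a",.045),("rack",0)):
        for r in tip_of(n,o)[:5]:
            print(n,o,round(r["p"],2),np.round(r["location"],1),onz(C[n],r["location"],z)[:2])
s=read_state(); print(s["time"],s["tool_pos"],s["tcp_rot"],s["width"])
E
```

```text
top [0.4892 0.0305 0.8378] 454.2902515256622
top stand 0.91 [333.  249.9] [0.5464 0.022 ]
top tray 0.73 [229.2 267.5] [0.5129 0.2137]
top tray 0.51 [331.7 249.1] [0.5478 0.0244]
top cap_a 0.77 [347.5 198. ] [ 0.6352 -0.0028]
top cap_a 0.72 [331.2 296. ] [0.4631 0.0253]
top cap_a 0.62 [344.1 247.5] [0.5476 0.003 ]
top vial_a 0.44 [334.6 269.6] [0.5089 0.0195]
top rack 0.65 [433.4 232. ] [ 0.5803 -0.1634]
scene [ 0.8896 -0.3921  0.5318] 515.0738954477778
scene stand 0.7 [316.1 275.4] [0.5455 0.0198]
scene stand 0.47 [241.5 372.2] [ 0.5847 -0.1671]
scene stand 0.32 [275.  227.3] [0.4232 0.0607]
scene tray 0.68 [377.8 205.7] [0.5162 0.2176]
scene cap_a 0.9 [310.7 256.5] [0.5448 0.0085]
scene cap_a 0.8 [274.1 227.9] [0.4626 0.0205]
scene cap_a 0.7 [353.1 245.7] [0.5758 0.0652]
scene cap_a 0.62 [359.5 290.9] [ 0.6357 -0.0001]
scene vial_a 0.64 [296.9 240.8] [0.5079 0.0208]
scene vial_a 0.64 [356.4 246. ] [0.5797 0.0678]
scene rack 0.55 [240.2 371.4] [ 0.5826 -0.1673]
0.6 [ 0.1897 -0.6478  0.2313] [-3.1098 -0.4459 -0.0001] 0.9993574253731167
```

View pics/top0.png

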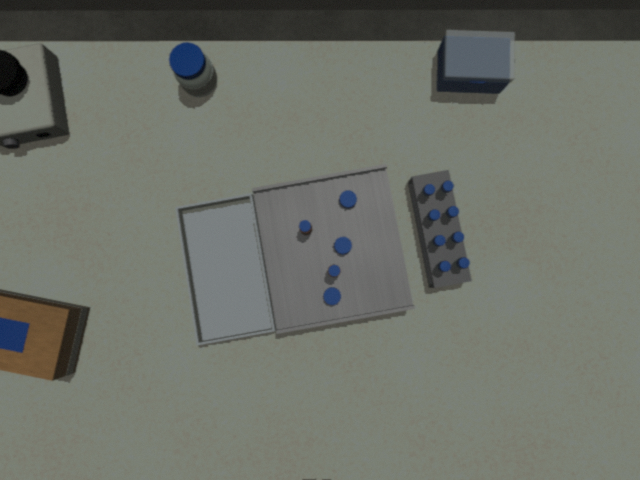

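View pics/scene0.png

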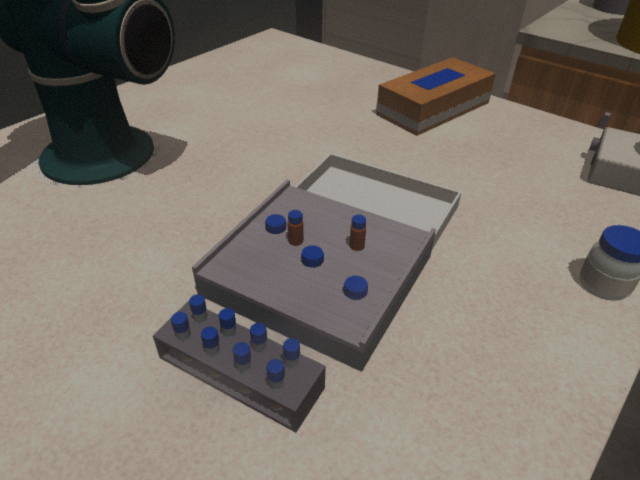

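The top view shows the tray at the left (world +y side), the caps at about (347,199), (343,246) and (331,296), the vials at (305,228) and (334,270), and the rack at the right. The scene view agrees.

Run:
```python
from h import *
np.set_printoptions(precision=4,suppress=True)
c={n:read_camera(n) for n in("top","scene")}
seed={"top":[(347.5,198),(343,246.5),(331.5,296),(305,228),(334,271)],"scene":[(356,287),(312,256),(276,224),(358,222),(295,217)]}
uv={}
for n in c:
    im=c[n]["image"].astype(int); m=((im[:,:,2]-im[:,:,0]>50)).astype(np.uint8)
    k,l,st,ce=cv2.connectedComponentsWithStats(m)
    uv[n]=[ce[1+np.argmin(np.hypot(*(ce[1:]-s).T))] for s in seed[n]]
    print(n,[ (np.round(u,1),) for u in uv[n]])
for a,b in zip(uv["top"],uv["scene"]): print("tri",tri(c["top"],a,c["scene"],b),"capz",onz(c["top"],a,.058)[:2],onz(c["scene"],b,.055)[:2],"vialz",onz(c["top"],a,.092)[:2])
# stand/tray outline
for o in("stand","tray"):
    r=regions_of("top",o)
    for q in r[:1]:
        b=cv2.minAreaRect(np.argwhere(q["mask"])[:,::-1].astype(np.float32)); p=cv2.boxPoints(b)
        z=.055 if o=="stand" else .03
        W=np.array([onz(c["top"],x,z)[:2] for x in p]); print(o,q["p"],p.round(1).tolist(),"\n",W,W.mean(0),np.linalg.norm(np.diff(W,axis=0),axis=1),np.degrees(np.arctan2(*(np.diff(W,axis=0).T[::-1]))))
```

```text
top [(array([347.7, 198.5]),), (array([342.6, 244.9]),), (array([331.7, 295.7]),), (array([304.6, 225.4]),), (array([333.9, 270.2]),)]
scene [(array([355.6, 283.5]),), (array([312.1, 252.5]),), (array([275.1, 220.2]),), (array([358.7, 218.8]),), (array([294.8, 213.7]),)]
tri [ 0.6314 -0.0031  0.0582] capz [ 0.6319 -0.0027] [ 0.6293 -0.0009] vialz [ 0.6257 -0.0012]
tri [0.5506 0.0056 0.0579] capz [0.5512 0.0062] [0.548  0.0076] vialz [0.5485 0.0072]
tri [0.4633 0.0239 0.0581] capz [0.464  0.0246] [0.4599 0.026 ] vialz [0.4651 0.0249]
tri [0.5796 0.0694 0.0936] capz [0.5846 0.0718] [0.5519 0.1096] vialz [0.5805 0.07  ]
tri [0.506  0.0208 0.0936] capz [0.5075 0.021 ] [0.4717 0.0566] vialz [0.5067 0.0214]
stand 0.93 [[249.89999389648438, 186.60000610351562], [388.3999938964844, 161.89999389648438], [414.79998779296875, 309.5], [276.29998779296875, 334.29998779296875]] 
 [[ 0.6531  0.1683]
 [ 0.6975 -0.074 ]
 [ 0.4413 -0.1172]
 [ 0.3981  0.1187]] [0.5475 0.0239] [0.2463 0.2598 0.2398] [ -79.6084 -170.4296  100.3901]
tray 0.71 [[172.6999969482422, 205.60000610351562], [253.6999969482422, 192.39999389648438], [276.3999938964844, 332.29998779296875], [195.3000030517578, 345.3999938964844]] 
 [[0.6232 0.3119]
 [0.6476 0.1656]
 [0.3987 0.1213]
 [0.3748 0.2639]] [0.5111 0.2157] [0.1483 0.2529 0.1446] [ -80.5355 -169.9184   99.4862]
```

Request:
{"method": "apply_moves", "body": {"fingers": [0, 0, 0, 0, 0, 0, 0, 0, 0, 0, 0, 0], "travel": [[0, 0, 0], [0, 0, 0], [0.68, -0.64, 0], [0.68, -0.64, 0], [0.68, -0.64, 0], [0.68, -0.64, 0], [0.68, -0.64, 0], [0.68, -0.64, 0], [0.68, -0.64, 0], [0.68, -0.64, 0], [0.68, -0.64, 0], [0.68, -0.64, 0]], "rotation": [[0, 0, 0.527], [0, 0, 0.527], [0, 0, 0], [0, 0, 0], [0, 0, 0], [0, 0, 0], [0, 0, 0], [0, 0, 0], [0, 0, 0], [0, 0, 0], [0, 0, 0], [0, 0, 0]]}}

```text
time: 2.0
tool_pos: [0.4699, -0.2721, 0.2317]
tcp_rot: [3.129, 0.273, 0.001]
wrist_force: [1.3, 0.1, 0.6]
width: 0.002
grip_force: 0.0
```

Request:
{"method": "apply_moves", "body": {"fingers": [0, 0, 0, 0, 0, 0, 0, 0, 0, 0, 0], "travel": [[0.69, -0.64, 0], [0.69, -0.64, 0], [0.69, -0.64, 0], [0.69, -0.64, 0], [0.69, -0.64, 0], [0.69, -0.64, 0], [0, 0, 0.8], [0, 0, 0.8], [0, 0, 0.8], [0, 0, 0.6], [0, 0, 0]], "rotation": [[0, 0, 0], [0, 0, 0], [0, 0, 0], [0, 0, 0], [0, 0, 0], [0, 0, 0], [0, 0, 0], [0, 0, 0], [0, 0, 0], [0, 0, 0], [0, 0, 0]]}}

```text
time: 3.1
tool_pos: [0.6348, -0.048, 0.0754]
tcp_rot: [-3.127, -0.274, 0.017]
wrist_force: [-0.9, 0.3, -0.6]
width: 0.002
grip_force: 0.0
```

Run:
```python
from h import *
a=read_camera("scene");b=read_camera("top")
f=lambda c,y,x:cv2.resize(c["image"][y:y+200,x:x+260],(780,600),interpolation=cv2.INTER_CUBIC)[:,:,::-1]
cv2.imwrite("pics/s1.png",f(a,160,200))
s=read_state();print(s["tool_pos"],s["tcp_rot"])
```

```text
[ 0.63932216 -0.04864176  0.08123419] [-3.12941552e+00 -2.73553851e-01  1.65987692e-03]
```

View pics/s1.png

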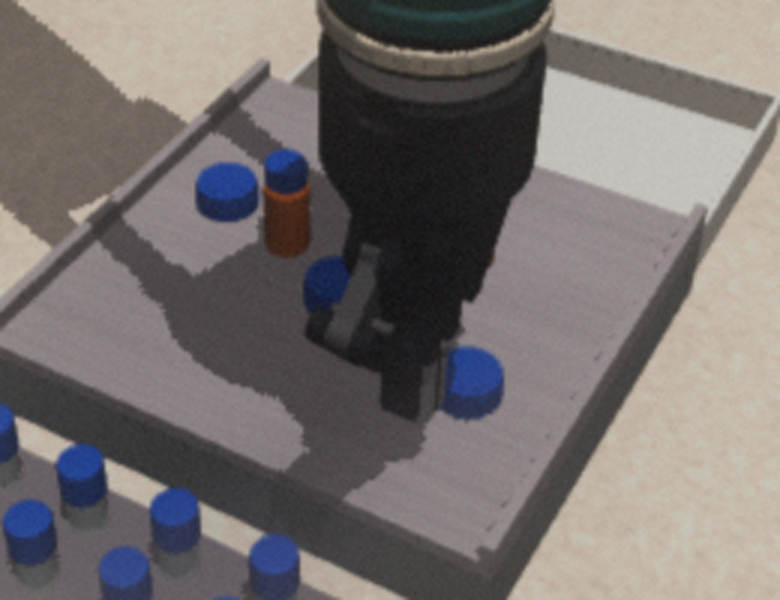

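Request:
{"method": "apply_moves", "body": {"fingers": [0, 0, 0, 0, 0, 0, 0, 0, 0, 0, 0, 0], "travel": [[0, 0, 0.4], [0, 0, 0.2], [0, 0, 0], [0, -0.3, 0], [0, -0.3, 0], [0, -0.3, 0], [0, -0.3, 0], [0, -0.3, 0], [0, -0.3, 0], [0, -0.3, 0], [0, -0.3, 0], [0, 0, 0]], "rotation": [[0, 0, 0], [0, 0, 0], [0, 0, 0], [0, 0, 0], [0, 0, 0], [0, 0, 0], [0, 0, 0], [0, 0, 0], [0, 0, 0], [0, 0, 0], [0, 0, 0], [0, 0, 0]]}}

```text
time: 4.4
tool_pos: [0.6181, 0.0717, 0.0511]
tcp_rot: [-3.129, -0.277, 0.001]
wrist_force: [1.6, 0.1, -0.5]
width: 0.001
grip_force: 0.0
```

Run:
```python
from h import *
a=read_camera("scene")
f=lambda c,y,x:cv2.resize(c["image"][y:y+200,x:x+260],(780,600),interpolation=cv2.INTER_CUBIC)[:,:,::-1]
cv2.imwrite("pics/s2.png",f(a,150,220))
s=read_state();print(s["tool_pos"],s["tcp_rot"],s["wrist_force"])
for r in tip_of("scene","cap_a"): print(r["p"],r["location"],onz(a,r["location"],.045))
```

```text
[0.61830085 0.07064656 0.0510965 ] [ 3.12936343e+00  2.76414525e-01 -6.27418879e-04] [0.36559996 0.33528497 0.5384212 ]
0.83 [312.2, 257.3] [0.54741638 0.00861013 0.045     ]
0.61 [387.6, 241.6] [0.60801042 0.10476093 0.045     ]
0.55 [273.0, 226.3] [0.4587469  0.02215855 0.045     ]
```

View pics/s2.png

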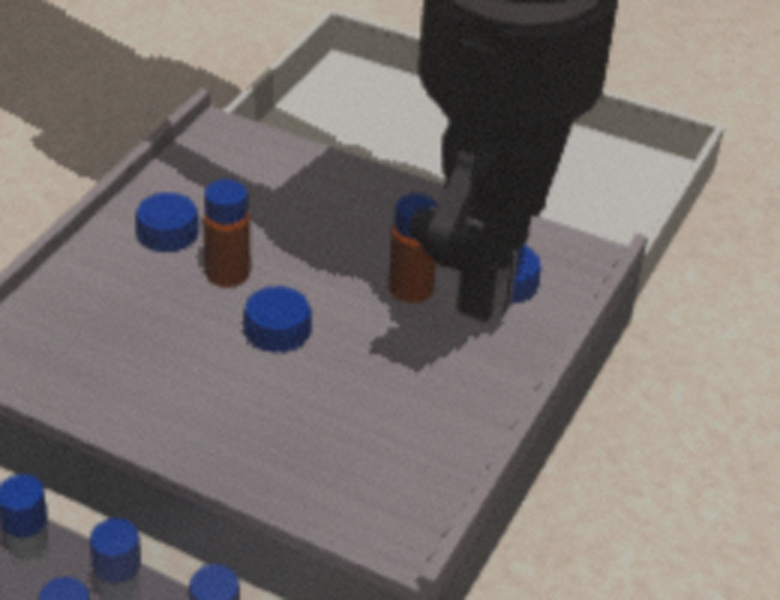

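Request:
{"method": "apply_moves", "body": {"fingers": [0, 0, 0, 0, 0, 0, 0, 0, 0, 0, 0, 0], "travel": [[0, -0.2, 0], [0, -0.2, 0], [0, -0.2, 0], [0, -0.2, 0], [0, -0.2, 0], [0, -0.2, 0], [0, 0, 0], [0, -0.1, 0], [0, -0.1, 0], [0, -0.1, 0], [0, 0, 0], [0, 0, 0]], "rotation": [[0, 0, 0], [0, 0, 0], [0, 0, 0], [0, 0, 0], [0, 0, 0], [0, 0, 0], [0, 0, 0], [0, 0, 0], [0, 0, 0], [0, 0, 0], [0, 0, 0], [0, 0, 0]]}}

```text
time: 5.7
tool_pos: [0.6057, 0.1434, 0.0513]
tcp_rot: [3.129, 0.274, 0.0]
wrist_force: [0.0, 0.2, -0.1]
width: 0.001
grip_force: 0.0
```

```bash
cat > look.py <<'E'
from h import *
import sys
a=read_camera("scene");b=read_camera("top")
f=lambda c,y,x:cv2.resize(c["image"][y:y+200,x:x+260],(390,300),interpolation=cv2.INTER_CUBIC)[:,:,::-1]
cv2.imwrite("pics/"+sys.argv[1],np.hstack([f(a,150,220),f(b,155,165)]))
s=read_state();d=np.array(s["tool_pos"])[:2]-[.547,.0235]
print(s["time"],s["tool_pos"],"stand xy",d@[.9848,.1736],d@[-.1736,.9848])
for n,c in(("scene",a),("top",b)):
  for o in("cap_a","vial_a"):
    for r in tip_of(n,o):
      p=onz(c,r["location"],.045)[:2]-[.547,.0235]; print(n,o,round(r["p"],2),np.round(r["location"],0),"stand xy %.3f %.3f"%(p@[.9848,.1736],p@[-.1736,.9848]))
E
python3 look.py s3.png
```

```text
5.8 [0.60571346 0.1432006  0.05130276] stand xy 0.07860104107160906 0.10768849159471658
scene cap_a 0.78 [311. 258.] stand xy -0.003 -0.017
scene cap_a 0.43 [412. 218.] stand xy 0.084 0.139
scene vial_a 0.89 [354. 244.] stand xy 0.036 0.039
scene vial_a 0.73 [298. 240.] stand xy -0.039 0.006
top cap_a 0.74 [341. 246.] stand xy 0.001 -0.015
top cap_a 0.48 [232. 223.] stand xy 0.073 0.167
top cap_a 0.47 [331. 294.] stand xy -0.079 0.017
top vial_a 0.74 [308. 230.] stand xy 0.038 0.037
top vial_a 0.61 [332. 268.] stand xy -0.035 0.007
```

View pics/s3.png

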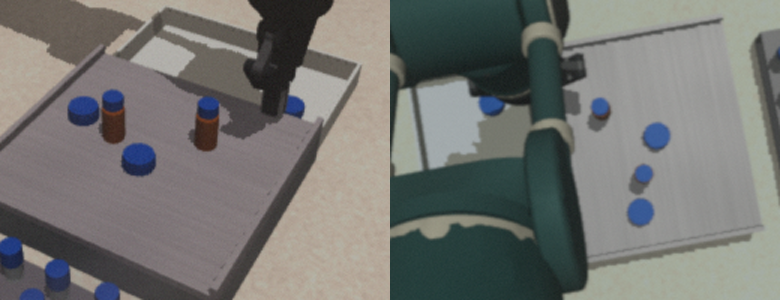

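Cap 1 is in the tray: it shows at about (232,223) in the top image. The vials have not moved. Next is the middle row.

Request:
{"method": "apply_moves", "body": {"fingers": [0, 0, 0, 0, 0, 0, 0, 0, 0, 0, 0], "travel": [[0, 0, -0.75], [0, 0, -0.75], [0, 0, 0], [-0.39, 0.84, 0], [-0.39, 0.84, 0], [-0.39, 0.84, 0], [-0.39, 0.84, 0], [0, 0, 0], [0, 0, 0.75], [0, 0, 0.75], [0, 0, 0]], "rotation": [[0, 0, 0], [0, 0, 0], [0, 0, 0], [0, 0, 0], [0, 0, 0], [0, 0, 0], [0, 0, 0], [0, 0, 0], [0, 0, 0], [0, 0, 0], [0, 0, 0]]}}

```text
time: 7.1
tool_pos: [0.5551, -0.0351, 0.0473]
tcp_rot: [-3.128, -0.273, 0.01]
wrist_force: [0.2, -0.3, -0.0]
width: -0.001
grip_force: 0.0
```

```bash
python3 look.py s4.png
```

```text
7.2 [ 0.5574156  -0.03509928  0.05099796] stand xy 8.445146703872294e-05 -0.05951672105914879
scene cap_a 0.7 [311. 259.] stand xy -0.002 -0.018
scene cap_a 0.54 [413. 218.] stand xy 0.085 0.138
scene cap_a 0.38 [274. 226.] stand xy -0.086 0.017
scene vial_a 0.9 [352. 245.] stand xy 0.034 0.036
top cap_a 0.72 [231. 222.] stand xy 0.075 0.169
top cap_a 0.48 [333. 297.] stand xy -0.085 0.013
top vial_a 0.51 [310. 228.] stand xy 0.041 0.032
```

Request:
{"method": "apply_moves", "body": {"fingers": [0, 0, 0, 0, 0, 0, 0, 0, 0, 0, 0, 0], "travel": [[0, -0.3, 0], [0, -0.3, 0], [0, -0.3, 0], [0, -0.3, 0], [0, -0.3, 0], [0, -0.3, 0], [0, -0.3, 0], [0, -0.2, 0], [0, -0.2, 0], [0, -0.2, 0], [0, -0.2, 0], [0, -0.2, 0]], "rotation": [[0, 0, 0], [0, 0, 0], [0, 0, 0], [0, 0, 0], [0, 0, 0], [0, 0, 0], [0, 0, 0], [0, 0, 0], [0, 0, 0], [0, 0, 0], [0, 0, 0], [0, 0, 0]]}}

```text
time: 8.6
tool_pos: [0.531, 0.1177, 0.0513]
tcp_rot: [3.13, 0.273, -0.0]
wrist_force: [0.7, -0.3, -0.2]
width: -0.004
grip_force: 0.1
```

Request:
{"method": "apply_moves", "body": {"fingers": [0, 0, 0, 0, 0, 0], "travel": [[0, 0, 0], [0, -0.1, 0], [0, -0.1, 0], [0, -0.05, 0], [0, 0, 0], [0, 0, 0]], "rotation": [[0, 0, 0], [0, 0, 0], [0, 0, 0], [0, 0, 0], [0, 0, 0], [0, 0, 0]]}}

```text
time: 9.2
tool_pos: [0.5289, 0.1293, 0.0513]
tcp_rot: [3.13, 0.274, -0.0]
wrist_force: [0.2, 0.0, -0.7]
width: -0.003
grip_force: 0.0
```

```bash
python3 look.py s5.png
```

```text
9.3 [0.52896192 0.12920385 0.05130172] stand xy 0.000586287497640333 0.10722856119873077
scene cap_a 0.74 [274. 228.] stand xy -0.085 0.011
scene cap_a 0.74 [413. 223.] stand xy 0.089 0.129
scene cap_a 0.55 [367. 201.] stand xy 0.006 0.143
scene vial_a 0.98 [295. 240.] stand xy -0.042 0.004
top cap_a 0.74 [333. 298.] stand xy -0.086 0.015
top vial_a 0.55 [307. 228.] stand xy 0.041 0.039
top vial_a 0.43 [333. 270.] stand xy -0.038 0.005
```

View pics/s5.png

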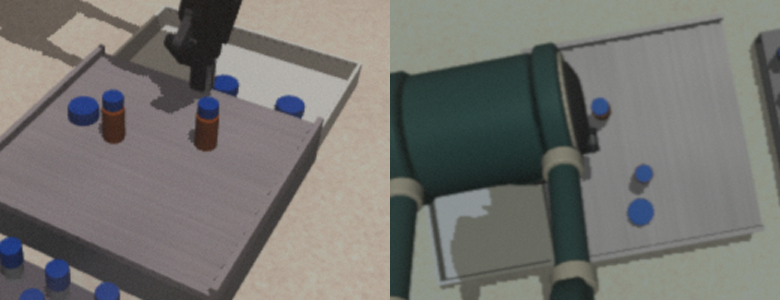

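Two caps now lie in the tray, at about (367,201) and (413,222) in the scene image, and both vials still stand. The last row is next.

Request:
{"method": "apply_moves", "body": {"fingers": [0, 0, 0, 0, 0, 0, 0, 0, 0, 0, 0, 0], "travel": [[0, 0, -0.75], [0, 0, -0.75], [0, 0, 0], [-0.41, 0.67, 0], [-0.41, 0.67, 0], [-0.41, 0.67, 0], [-0.41, 0.67, 0], [0, 0, 0], [0, 0, 0.75], [0, 0, 0.75], [0, 0, 0], [0, 0, 0]], "rotation": [[0, 0, 0], [0, 0, 0], [0, 0, 0], [0, 0, 0], [0, 0, 0], [0, 0, 0], [0, 0, 0], [0, 0, 0], [0, 0, 0], [0, 0, 0], [0, 0, 0], [0, 0, 0]]}}

```text
time: 10.7
tool_pos: [0.4708, -0.0163, 0.0509]
tcp_rot: [-3.129, -0.274, 0.004]
wrist_force: [-0.2, -0.5, 0.1]
width: -0.004
grip_force: 0.0
```

```bash
python3 look.py s6.png
```

```text
10.8 [ 0.47261699 -0.01652988  0.05267656] stand xy -0.0802015733555959 -0.026508531258169203
scene cap_a 0.86 [273. 230.] stand xy -0.082 0.007
scene cap_a 0.57 [371. 202.] stand xy 0.012 0.144
scene cap_a 0.46 [414. 218.] stand xy 0.086 0.141
scene vial_a 0.91 [352. 246.] stand xy 0.034 0.036
scene vial_a 0.71 [293. 240.] stand xy -0.045 0.003
top cap_a 0.69 [231. 220.] stand xy 0.078 0.168
top cap_a 0.48 [241. 266.] stand xy -0.004 0.162
top vial_a 0.56 [309. 229.] stand xy 0.039 0.034
```

Push from y = -0.0265 to about 0.107.

Request:
{"method": "apply_moves", "body": {"fingers": [0, 0, 0, 0, 0, 0, 0, 0, 0, 0, 0], "travel": [[0, -0.3, 0], [0, -0.3, 0], [0, -0.3, 0], [0, -0.3, 0], [0, -0.2, 0], [0, -0.2, 0], [0, -0.2, 0], [0, -0.2, 0], [0, -0.2, 0], [0, -0.2, 0], [0, 0, 0]], "rotation": [[0, 0, 0], [0, 0, 0], [0, 0, 0], [0, 0, 0], [0, 0, 0], [0, 0, 0], [0, 0, 0], [0, 0, 0], [0, 0, 0], [0, 0, 0], [0, 0, 0]]}}

```text
time: 12.1
tool_pos: [0.4503, 0.1024, 0.0512]
tcp_rot: [-3.129, -0.276, 0.0]
wrist_force: [-0.8, -1.0, 1.5]
width: -0.001
grip_force: 0.0
```

Request:
{"method": "apply_moves", "body": {"fingers": [0, 0, 0, 0, 0, 0, 0, 0, 0, 0, 0, 0], "travel": [[0, -0.1, 0], [0, -0.1, 0], [0, -0.06, 0], [0, 0, 0], [0, 0, 0], [0, 0, -0.8], [0, 0, -0.8], [0, 0, -0.8], [0, 0, -0.8], [0, 0, 0], [0, 0.9, 0], [0, 0.9, 0]], "rotation": [[0, 0, 0], [0, 0, 0], [0, 0, 0], [0, 0, 0], [0, 0, 0], [0, 0, 0], [0, 0, 0], [0, 0, 0], [0, 0, 0], [0, 0, 0], [0, 0, 0], [0, 0, 0]]}}

```text
time: 13.3
tool_pos: [0.4641, 0.0253, 0.2115]
tcp_rot: [3.129, 0.279, 0.002]
wrist_force: [0.4, -0.4, 0.7]
width: 0.003
grip_force: 0.0
```

Request:
{"method": "apply_moves", "body": {"fingers": [0, 0, 0, 0, 0, 0], "travel": [[0, 0.9, 0], [0, 0.9, 0], [0, 0.9, 0], [0, 0.9, 0], [0, 0, 0], [0, 0, 0]], "rotation": [[0, 0, 0], [0, 0, 0], [0, 0, 0], [0, 0, 0], [0, 0, 0], [0, 0, 0]]}}

```text
time: 13.9
tool_pos: [0.4946, -0.1527, 0.2104]
tcp_rot: [-3.129, -0.269, 0.002]
wrist_force: [-0.3, 0.7, -0.4]
width: 0.003
grip_force: 0.0
```

```bash
python3 look.py s7.png
```

```text
14.0 [ 0.49461954 -0.15102061  0.2105769 ] stand xy -0.08188105310926716 -0.16277464470784522
scene cap_a 0.73 [415. 221.] stand xy 0.089 0.135
scene cap_a 0.67 [322. 190.] stand xy -0.071 0.132
scene vial_a 0.9 [298. 244.] stand xy -0.034 -0.001
scene vial_a 0.55 [356. 246.] stand xy 0.040 0.038
top cap_a 0.76 [232. 221.] stand xy 0.076 0.167
top cap_a 0.64 [240. 264.] stand xy -0.001 0.164
top cap_a 0.5 [246. 312.] stand xy -0.085 0.167
top vial_a 0.66 [335. 270.] stand xy -0.039 0.002
top vial_a 0.46 [308. 230.] stand xy 0.039 0.037
```

View pics/s7.png

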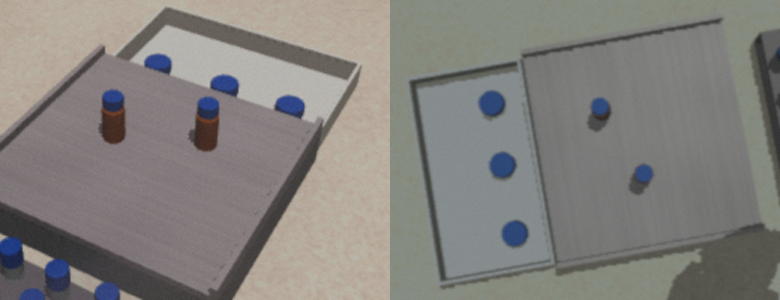

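The top image shows all three caps flat in the tray, at about (232,221), (240,264) and (246,312). Both vials stand where they were.

```bash
python3 -c "
from workcell import *
print(finish_job())"
```

```text
the job is handed in; nothing more can be done
None
```

I swept all three caps into the discard tray and handed the job in at about 14 s; the last pictures show the caps flat in the tray and both vials in place, and the arm never touched the rack (no verdict was returned).

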